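# Mesh check of a film winder gear on a camera repair bench

### The arm

A 7-joint arm with a two-finger parallel gripper is mounted at the origin on the work surface. World frame = base frame: x ahead of the robot, y to its left, z up, the work surface at z = 0. Lengths are in mm, angles in rad, forces in N, time in s.
With the tool pointing down it reaches from about 425 to 875 mm from the base axis. Payload 8.4 kg.
Tool frame: the origin (TCP) lies on the centre line of the jaws, within the pads' length; the fingertips stand 17 mm ahead of it and the grasp point (between the pads) lies 2 mm behind it; y points along the fingers, x is the direction in which the jaws open and shut, and the axes are right-handed (so a half turn about y gives the same grasp; the last joint's range is limited). The gripper opens to 87 mm and grips with 3 to 60 N. Pads are 19 mm wide; open, the fingers measure 117 mm over their backs; the gripper's body (75 mm by 190 mm) begins 51 mm behind the grasp point.
Start: joints at [-1.279, 0.333, 0.04, 1.465, -0.013, 1.343, -0.059], TCP at [247.602, 600.964, 239.546] pointing down, gripper open.
Joint ranges: [-2.58, 2.58], [-0.38, 2.09], [-1.3, 1.39], [0.25, 2.4], [-1.5, 4.64], [0.08, 2.09], [-2.65, 2.65]. Speed limits (rad/s): [2.22, 2.22, 2.79, 2.79, 3.14, 3.14, 3.14].

### API

Orientations are given as a 3x3 rotation matrix whose columns are the frame's x, y, z axes.
In Python, from rig import env, eyes gives the robot as it stands. The module is installed in compiled form; this text tells all that it offers.
- The arm moves only by the tool apply_moves, never from a script. Its argument "targets" is a list of rows, each a list of 3 entries, a list of its own where there are three numbers: the shift along the tool's x, y, z in cm, then the turn, a rotation vector about the tool's x, y, z in degrees, then the finger opening in cm, from 0 to 8.7. A call has 1 to 10 rows; each row shifts and turns the pose as measured when the row begins, along the tool's axes as they then stand; what a row does not reach is not made up. A row lasts 1/12 s, in which the tool goes at most 41.7 mm and 7.16 degrees, less where a joint would pass 70% of its speed; a pose out of reach is approached as far as the arm can. A call with a gripper value outside its range is refused whole. The fingers move at their own pace and stop on an object; "grip_force" is the grip in N (left out, the last holds). Time passes only in rows, so rows that do not move let the fingers close. It gives the time, the measured TCP pose, the force and the opening at its end, in the units of the state.
- env.get_obs(): the state, without advancing time (a new reading comes with each control period).
- eyes.grab_frame(name): name is "side" or "top"; returns a dict with "color" (420x560x3 uint8, blue, green, red), "fx", "fy", "cx", "cy" (pixels), "camera_from_world" (4x4, takes a point from world to camera coordinates). Camera axes: x right, y up, looking along -z (the intrinsics and any distortion apply to the point x, -y, -z); pixel columns grow to the right and rows downward; lengths in mm; the calibration is good to about 2 mm. A picture is of the moment at which its call begins. There is no depth.
- env.job_done(): hands the job in, once; it reports no verdict.
The state is a dict: "t": time; "qpos": joint angles; "dq": joint speeds; "joint_torque": joint torques, N m; "ee_pos": TCP position; "tcp_rot": TCP orientation; "force": force on the tool from outside, world axes, zero at the start; "torque": the same for the moment, N m; "opening": finger opening in mm.
Only numpy, scipy, OpenCV 4.12 (cv2) and the standard library are available. Lean on these libraries where they do the work, as an engineer would, in place of code of your own. Each camera call takes 0.05 s, during which the arm holds its last target.

### The job

Pick out the 15-tooth gear, the middle-sized of the three white gears on the blue mat, and set it down flat on the steel post of the gear tester. Then let go of it and slide the brass master gear all the way in with the red knob until their teeth mesh; leave everything released.

Things in the scene. Friction and masses are not known exactly. Their poses are not given: they have to be found in the camera images.
- gear15: White 15-tooth gear, 70 g: disc 69 mm across the tooth tips, 12 mm thick, lying flat. Grip from above the round hub standing up from it: 34 mm outside diameter, 24 mm bore right through, top 42 mm above the underside. Origin: centre of underside, z up. Two like gears (same hub and height) lie near: 12 teeth, 57 mm; 18 teeth, 81 mm; which lies where varies. Mat top: 2 mm above table.
- post_seat (a point): Centre of the round seat of the fixed gear tester (grey plate), where a seated gear's underside comes, 34 mm above the table. A steel post rises from it along z: 34 mm tall, 22 mm diameter for 10 mm, then tapering to 6 mm. The slide runs along this frame's y: master and knob on the +y side, travelling towards -y. The master (12 teeth, 57 mm) turns freely: any gear rotation about z does.
- slide (a joint): Position (m) of the carriage that bears the brass master gear and the red knob: 0 away from the post (master axis 92 mm from the post axis), growing towards the post, hard stop at 0.037 (55 mm, in full mesh with the 15-tooth gear). Starts between 0 and 0.010, moves with about 2 N, stays where it is left.
- slide_knob (a point): Point on the axis of the carriage's red upright round knob, 74 mm above the table. Knob 20 mm in diameter, from 48 to 93 mm above the table; grip or push it from above. Moves with the carriage, 55 mm beyond the master's axis along post_seat's +y; axes as post_seat.
Mind the look-alikes: they are no part of the job. What is shaped like the gear15 but pink is not meant.

How it is judged (in metres and radians):
On the way, in this order (a step that is already met when the one before it is completed fails the run):
1. the 15-tooth gear sits flat on the tester's post, let go, with the master gear still clear of it (horizontal distance between gear15 and post_seat below 0.006 m and z of gear15 in the frame of post_seat below 0.004 m and angle between gear15's own z axis and vertical below 0.1 rad and contact force between the fingers and gear15 below 0.3 N and value of joint slide below 0.022 m), for 0.2 s.
2. the master gear is slid in until the teeth mesh (value of joint slide above 0.033 m), for 0.2 s.
At the end, for the whole second after the job is handed in: The 15-tooth gear is on the post, its centre within 6 mm of the post axis, its underside within 4 mm of the seat, level within 6 degrees and at rest, and the carriage is in to 33 mm or more of its 37 mm travel, so that the teeth of master and gear overlap (horizontal distance between gear15 and post_seat below 0.006 m and z of gear15 in the frame of post_seat between -0.004 and 0.004 m and angle between gear15's own z axis and vertical below 0.1 rad and linear speed of gear15 below 0.03 m/s and value of joint slide above 0.033 m); the robot touches nothing.
It also fails if it takes over 64 s, if anything falls off the work surface, if the arm or the gripper's body presses on something with over 40 N, if the wrist force passes 120 N, or if a joint passes its speed limit or range.

## Working session

There is one attempt and no reset: what is moved stays moved. The work goes in short steps, Python scripts to look and compute and a tool call to move; the robot and the scene stay as the last step left them, time stands still between calls to the robot, and variables do not carry over. Pictures are saved under pics/ and viewed, and the job is handed in when it is done.

Besides the shell and the picture viewer there is one more tool, called after "Call:" by a JSON object that holds its "method" and its "body". apply_moves: Moves the arm, as the interface text tells. Its arguments: {"type":"object","properties":{"targets":{"type":"array"},"grip_force":{"type":"number"}},"required":["targets"]}

```bash
mkdir -p pics; python3 - <<'E'
from rig import env, eyes
import cv2,json
o=env.get_obs()
print({k:(v.tolist() if hasattr(v,'tolist') else v) for k,v in o.items()})
for n in("top","side"):
    f=eyes.grab_frame(n); cv2.imwrite(f"pics/{n}0.png",f["color"]); print(n,{k:f[k] for k in f if k!="color"})
E
```

```text
{'t': 0.0, 'qpos': [-1.2791903603947752, 0.3339375172311919, 0.039867076336473545, 1.4663034316943453, -0.013418442244971285, 1.3433045354344428, -0.05848274941763292], 'dq': [-0.0010722366919644407, -0.0012956506334988655, 0.0008846606350643875, -0.0009011286727861924, -0.00014311500273027887, 0.0005261168166398825, -0.0007728848980043894], 'joint_torque': [0.0005174933539819904, -65.63830375671387, 1.3351303339004517, -40.37973403930664, -0.05974655505269766, 0.044865921372547746, 0.00014419435501622502], 'ee_pos': [247.44868116867175, 600.558568884336, 238.62622116707433], 'tcp_rot': [[0.380931622143671, -0.0005537266501571401, -0.9246030459812407], [0.9246016779128081, -0.001593380741429011, 0.38093201275113725], [-0.0016841768942913863, -0.9999985772612928, -9.49925206846961e-05]], 'force': [-0.3321427569485248, 0.43124371382741417, -0.44691684203029836], 'torque': [-0.05853457683905396, -0.01352205614115835, 0.05584650479907957], 'opening': 86.81445594657471}
top {'fx': 383.52253463462307, 'fy': 383.52253463462307, 'cx': 279.941519661675, 'cy': 216.53010775234986, 'camera_from_world': array([[-1.03807639e-02, -9.99862354e-01, -1.29426979e-02,
        -3.23687309e+01],
       [ 9.98335347e-01, -1.10975471e-02,  5.65984022e-02,
        -5.60156327e+02],
       [-5.67342438e-02, -1.23336181e-02,  9.98313131e-01,
        -7.32384460e+02],
       [ 0.00000000e+00,  0.00000000e+00,  0.00000000e+00,
         1.00000000e+00]])}
side {'fx': 522.3115298392983, 'fy': 522.3115298392983, 'cx': 274.6359033647273, 'cy': 202.740436765803, 'camera_from_world': array([[ 8.07163280e-01, -5.90323287e-01, -2.41990763e-03,
        -4.92494888e+02],
       [ 4.29791420e-01,  5.84844191e-01,  6.87921949e-01,
        -2.78803556e+02],
       [-4.04681077e-01, -5.56305392e-01,  7.25780639e-01,
        -7.46569938e+02],
       [ 0.00000000e+00,  0.00000000e+00,  0.00000000e+00,
         1.00000000e+00]])}
```

View pics/top0.png

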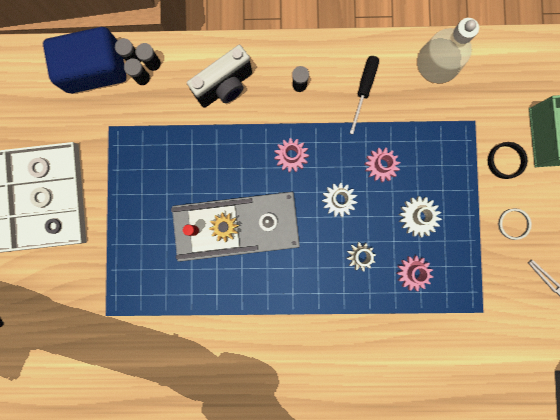

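View pics/side0.png

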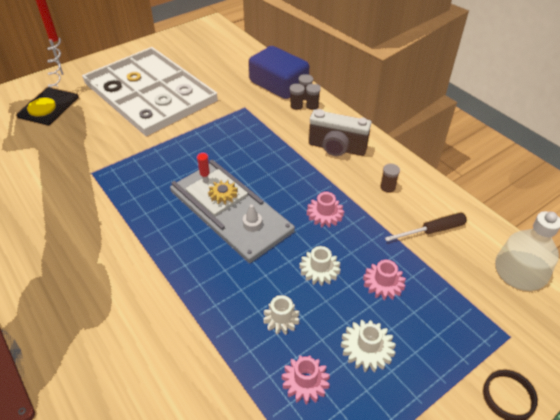

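```bash
cat > h.py <<'E'
import numpy as np,cv2
def ray(f,u,v):
    M=f["camera_from_world"];R=M[:3,:3];t=M[:3,3]
    d=np.array([(u-f["cx"])/f["fx"],-(v-f["cy"])/f["fy"],-1.]);return -R.T@t,R.T@d
def onz(f,u,v,z):
    c,d=ray(f,u,v);return c+d*(z-c[2])/d[2]
def proj(f,p):
    q=f["camera_from_world"][:3,:3]@np.array(p,float)+f["camera_from_world"][:3,3]
    return f["cx"]+f["fx"]*q[0]/-q[2], f["cy"]-f["fy"]*q[1]/-q[2]
def up(f,n,u0,u1,v0,v1,name):
    im=f["color"][v0:v1,u0:u1];cv2.imwrite(name,cv2.resize(im,None,fx=n,fy=n,interpolation=cv2.INTER_CUBIC))
E
python3 - <<'E'
from rig import env, eyes
from h import *
F={n:eyes.grab_frame(n) for n in("top","side")}
f=F["top"]
up(f,5,165,305,185,270,"pics/t_tester.png")
up(f,5,310,450,170,280,"pics/t_gears.png")
up(F["side"],5,165,305,140,260,"pics/s_tester.png")
up(F["side"],5,255,400,235,350,"pics/s_gears.png")
for n,f in F.items():
    hsv=cv2.cvtColor(f["color"],cv2.COLOR_BGR2HSV)
    m=((hsv[...,1]<75)&(hsv[...,2]>150)).astype(np.uint8)
    m=cv2.morphologyEx(m,cv2.MORPH_CLOSE,np.ones((3,3)))
    for c in cv2.findContours(m,cv2.RETR_EXTERNAL,cv2.CHAIN_APPROX_NONE)[0]:
        if cv2.contourArea(c)>250:
            (u,v),r=cv2.minEnclosingCircle(c)
            p=onz(f,u,v,14);print(n,"white",cv2.contourArea(c),(round(u,1),round(v,1)),r,p.round(1),"diam",2*r*(abs((f["camera_from_world"]@np.r_[p,1])[2])/f["fx"]))
    m=((hsv[...,1]>190)&((hsv[...,0]<6)|(hsv[...,0]>174))&(hsv[...,2]>90)).astype(np.uint8)
    for c in cv2.findContours(m,cv2.RETR_EXTERNAL,cv2.CHAIN_APPROX_NONE)[0]:
        if cv2.contourArea(c)>30: print(n,"red",cv2.contourArea(c),cv2.boundingRect(c))
E
```

```text
top white 440.5 (360.4, 256.6) 14.889104843139648 [ 480.4 -193.5   14. ] diam 57.71117311114675
top white 737.5 (515.3, 223.4) 15.917807579040527 [ 541.4 -494.2   14. ] diam 61.6778903113568
top white 1031.5 (420.7, 215.9) 20.912748336791992 [ 558.1 -312.3   14. ] diam 81.3799722301373
top white 5324.0 (235.9, 226.1) 64.3081283569336 [542.1  48.   14. ] diam 251.43498561574017
top white 704.5 (339.5, 199.5) 17.704090118408203 [ 592.  -155.2   14. ] diam 69.25008494401663
top white 7737.0 (36.5, 196.5) 65.59354400634766 [604.9 442.5  14. ] diam 259.3428021607268
top white 1072.0 (218.0, 70.0) 34.014801025390625 [855.1  82.6  14. ] diam 136.21809258776315
top white 1119.0 (449.9, 49.8) 21.776758193969727 [ 888.9 -380.5   14. ] diam 86.77760842440743
top white 312.5 (468.0, 27.5) 10.594910621643066 [ 933.9 -418.    14. ] diam 42.33509813887556
side white 1867.0 (367.7, 344.3) 27.7235107421875 [ 555.3 -312.6   14. ] diam 83.57111007291914
side white 895.0 (281.0, 314.5) 19.9061279296875 [ 480.7 -194.1   14. ] diam 62.728702699618054
side white 1037.0 (319.2, 265.8) 20.383630752563477 [ 589.7 -156.4   14. ] diam 69.31166226679899
side white 3184.0 (531.9, 247.9) 42.190364837646484 [ 914.1 -346.6   14. ] diam 147.5768018687568
side white 4344.5 (232.0, 207.0) 63.24565124511719 [544.7  46.3  14. ] diam 237.95509099643917
side white 710.5 (340.5, 119.0) 30.64728546142578 [886.5 128.6  14. ] diam 136.91573199024577
side white 6455.0 (149.0, 87.5) 68.15617370605469 [597.8 493.6  14. ] diam 326.98658749456627
side white 11629.5 (505.5, 72.5) 90.10282135009766 [1339.    27.8   14. ] diam 446.3711506815403
side red 39.5 (198, 154, 9, 9)
side red 303.5 (36, 0, 22, 41)
```

View pics/t_tester.png

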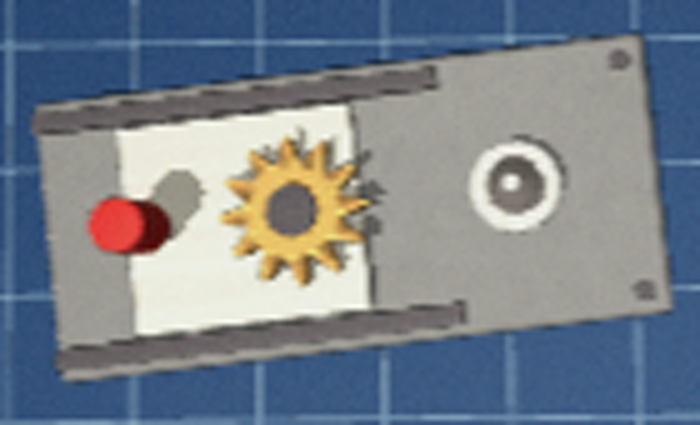

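View pics/t_gears.png

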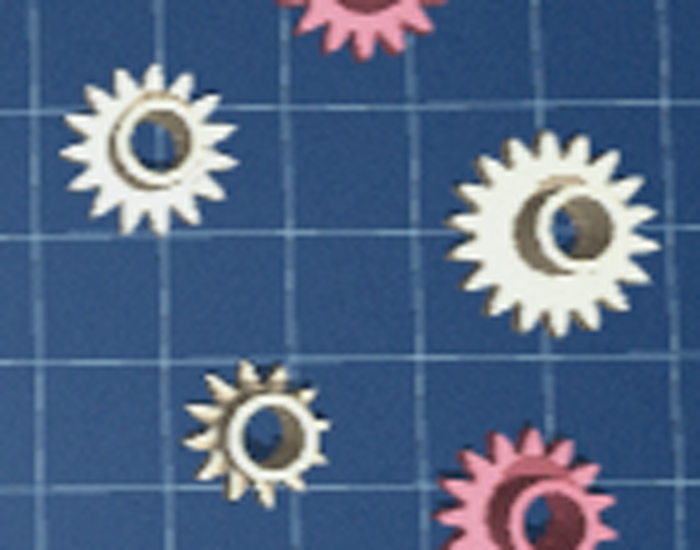

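View pics/s_tester.png

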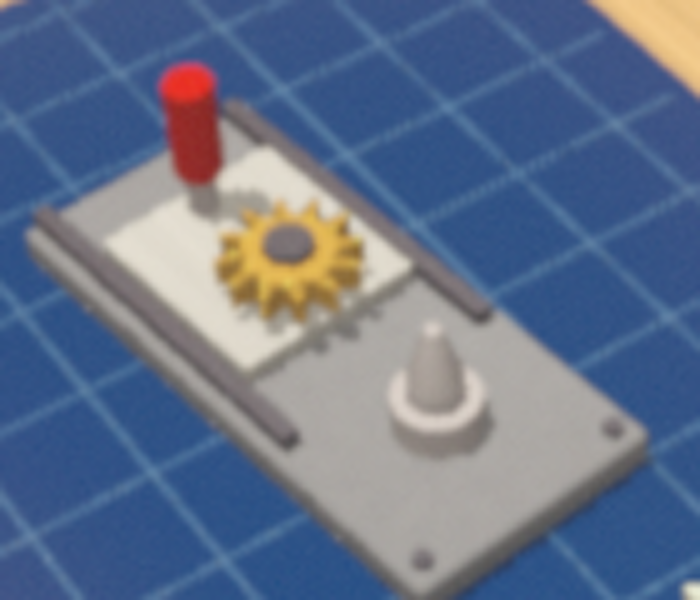

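View pics/s_gears.png

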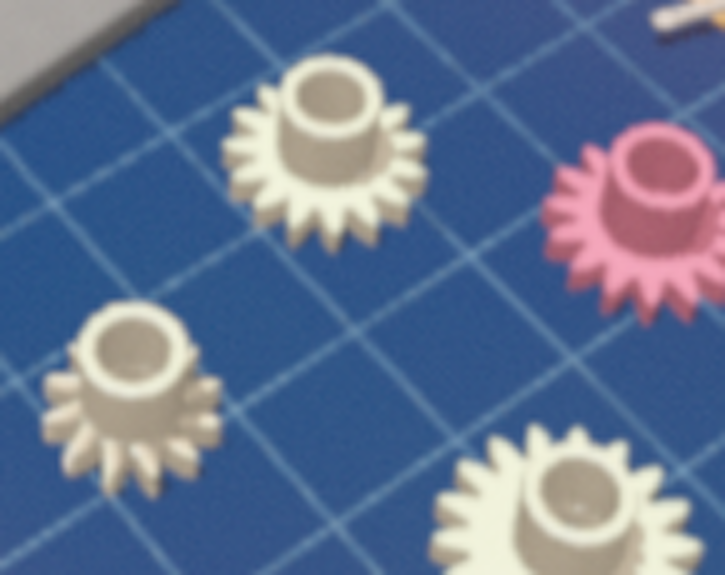

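```bash
python3 - <<'E'
from rig import env, eyes
from h import *
F={n:eyes.grab_frame(n) for n in("top","side")}
T,S=F["top"],F["side"]
def tri(a,b):
    (c1,d1),(c2,d2)=ray(T,*a),ray(S,*b)
    k=np.linalg.lstsq(np.c_[d1,-d2],c2-c1,rcond=None)[0]
    p,q=c1+k[0]*d1,c2+k[1]*d2; return ((p+q)/2).round(1),round(np.linalg.norm(p-q),1)
for n,a,b,z in [("hub",(341.4,198.0),(320.6,254.0),44),("seat",(267.8,221.6),(252.3,219.2),34),("tip",(266.9,221.2),(251.0,204.8),68),("knob",(188,229.8),(202.4,155.6),93),("master",(222.8,226.4),(222.4,188),60)]:
    print(n,tri(a,b),"top",onz(T,*a,z).round(1),"side",onz(S,*b,z).round(1))
# white ring fit top
hsv=cv2.cvtColor(T["color"],cv2.COLOR_BGR2HSV)
print(env.get_obs()["tcp_rot"])
E
```

```text
hub (array([ 591.9, -154.7,   43. ]), np.float64(0.1)) top [ 591.7 -154.5   44. ] side [ 591.4 -155.2   44. ]
seat (array([549.4, -15.3,  32.1]), np.float64(0.0)) top [549.3 -15.4  34. ] side [548.5 -16.7  34. ]
tip (array([548.4, -15.3,  70.5]), np.float64(0.3)) top [548.6 -15.3  68. ] side [549.5 -13.3  68. ]
knob (array([534.1, 121.3,  94.6]), np.float64(0.5)) top [533.9 121.8  93. ] side [535.1 122.8  93. ]
master (array([540.4,  67.9,  49.6]), np.float64(0.4)) top [540.3  66.1  60. ] side [535.3  58.7  60. ]
[[ 3.80924519e-01 -1.87209559e-04 -9.24606119e-01]
 [ 9.24605967e-01 -5.31470021e-04  3.80924564e-01]
 [-5.62713154e-04 -9.99999841e-01 -2.93548868e-05]]
```

Call:
{"method": "apply_moves", "body": {"targets": [[[-2.7,0,-2.9],[0,0,0],8.7],[[-2.7,0,-2.9],[0,0,0],8.7],[[-2.7,0,-2.9],[0,0,0],8.7],[[-2.7,0,-2.9],[0,0,0],8.7],[[-2.7,0,-2.9],[0,0,0],8.7],[[-2.7,0,-2.9],[0,0,0],8.7],[[-2.7,0,-2.9],[0,0,0],8.7],[[-2.7,0,-2.9],[0,0,0],8.7],[[-2.7,0,-2.9],[0,0,0],8.7],[[-2.7,0,-2.9],[0,0,0],8.7]]}}

```text
t: 1.13
ee_pos: [413.2, 234.2, 235.9]
tcp_rot: [[0.366, -0.004, -0.931], [0.931, 0.003, 0.366], [0.001, -1.0, 0.005]]
force: [1.0, 0.0, 1.1]
opening: 87.0
```

Call:
{"method": "apply_moves", "body": {"targets": [[[-2.8,0,-2.9],[0,0,0],8.7],[[-2.8,0,-2.9],[0,0,0],8.7],[[-2.8,0,-2.9],[0,0,0],8.7],[[-2.8,0,-2.9],[0,0,0],8.7],[[-2.8,0,-2.9],[0,0,0],8.7],[[-2.8,0,-2.9],[0,0,0],8.7],[[-2.8,0,-2.9],[0,0,0],8.7],[[-2.8,0,-2.9],[0,0,0],8.7],[[-2.8,0,-2.9],[0,0,0],8.7],[[-2.8,0,-2.9],[0,0,0],8.7]]}}

```text
t: 1.97
ee_pos: [582.7, -146.3, 237.3]
tcp_rot: [[0.363, 0.005, -0.932], [0.932, 0.008, 0.364], [0.009, -1.0, -0.001]]
force: [1.0, 0.2, 1.3]
opening: 87.0
```

```bash
cat > d.py <<'E'
import sys,numpy as np
from rig import env
from scipy.spatial.transform import Rotation as Rn
o=env.get_obs();R=np.array(o["tcp_rot"]);p=np.array(o["ee_pos"])
t=np.array([float(a) for a in sys.argv[1:4]])
az=float(sys.argv[4]) if len(sys.argv)>4 else np.degrees(np.arctan2(R[1,0],R[0,0]))
a=np.radians(az);G=np.c_[[np.cos(a),np.sin(a),0],[0,0,-1],[-np.sin(a),np.cos(a),0]]
print("t",o["t"],"p",p.round(1),"f",np.round(o["force"],1),"open",round(o["opening"],1),"az",round(np.degrees(np.arctan2(R[1,0],R[0,0])),1),"q",np.round(o["qpos"],2))
print("shift cm",(R.T@(t-p)/10).round(2),"turn deg",np.degrees(Rn.from_matrix(R.T@G).as_rotvec()).round(2))
E
python3 d.py 591.7 -154.8 110
```

```text
t 1.9667 p [ 582.7 -146.3  237.3] f [1.  0.2 1.3] open 87.0 az 68.7 q [-0.4   0.27  0.71  1.62 -0.19  1.31  1.53]
shift cm [-0.58 12.72 -1.12] turn deg [ 0.08 -0.    0.54]
```

Call:
{"method": "apply_moves", "body": {"targets": [[[-0.6,3.5,-1.1],[0,0,0.5],7.0],[[0,3.5,0],[0,0,0],7.0],[[0,3.5,0],[0,0,0],7.0],[[0,3.0,0],[0,0,0],7.0],[[0,1.5,0],[0,0,0],7.0],[[0,0,0],[0,0,0],7.0]]}}

```text
t: 2.47
ee_pos: [594.5, -171.6, 83.1]
tcp_rot: [[0.377, 0.008, -0.926], [0.926, -0.009, 0.377], [-0.005, -1.0, -0.01]]
force: [-0.9, -0.0, 0.3]
opening: 70.3
```

```bash
python3 d.py 591.7 -154.8 36;python3 - <<'E'
from rig import eyes
from h import *
for n in("top","side"):
    f=eyes.grab_frame(n); cv2.imwrite(f"pics/{n}1.png",f["color"])
up(f,4,230,400,180,330,"pics/s_pre.png")
E
```

```text
t 2.4667 p [ 594.5 -171.6   83.1] f [-0.9 -0.   0.3] open 70.3 az 67.9 q [-0.31  0.45  0.66  1.75 -0.31  1.03  1.64]
shift cm [1.48 4.69 0.94] turn deg [ 0.6  0.  -0.3]
```

View pics/s_pre.png

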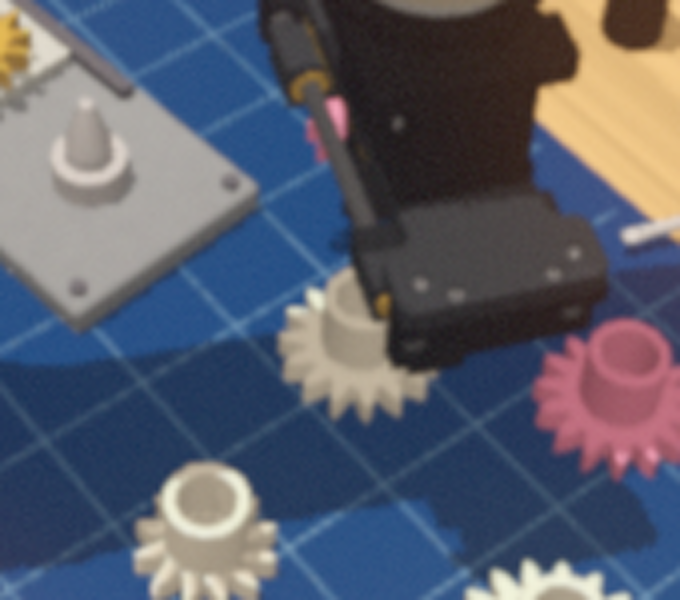

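Call:
{"method": "apply_moves", "body": {"targets": [[[1.5,0,0.9],[0.6,0,-0.3],7.0],[[0,0,0],[0,0,0],7.0],[[0,0,0],[0,0,0],7.0]]}}

```text
t: 2.82
ee_pos: [595.7, -154.0, 91.0]
tcp_rot: [[0.377, 0.009, -0.926], [0.926, -0.0, 0.377], [0.003, -1.0, -0.009]]
force: [0.5, -0.7, 0.3]
opening: 69.8
```

```bash
python3 d.py 591.7 -154.8 36
```

```text
t 2.8167 p [ 595.7 -154.    91. ] f [ 0.5 -0.7  0.3] open 69.8 az 67.9 q [-0.34  0.44  0.66  1.75 -0.31  1.05  1.61]
shift cm [-0.24  5.49  0.39] turn deg [ 0.49 -0.    0.19]
```

Call:
{"method": "apply_moves", "body": {"targets": [[[-0.2,1.0,0.4],[0.5,0,0.2],7.0],[[0,1.5,0],[0,0,0],7.0],[[0,0.7,0],[0,0,0],7.0],[[0,0,0],[0,0,0],7.0]]}}

```text
t: 3.15
ee_pos: [593.8, -153.5, 61.4]
tcp_rot: [[0.374, 0.006, -0.927], [0.927, 0.0, 0.374], [0.003, -1.0, -0.006]]
force: [0.4, 0.6, 0.7]
opening: 70.0
```

```bash
python3 d.py 591.7 -154.8 36
```

```text
t 3.15 p [ 593.8 -153.5   61.4] f [0.4 0.6 0.7] open 70.0 az 68.0 q [-0.32  0.47  0.64  1.78 -0.33  1.    1.63]
shift cm [-0.2   2.54  0.16] turn deg [ 0.33 -0.    0.16]
```

Call:
{"method": "apply_moves", "body": {"targets": [[[-0.2,0.9,0.2],[0.3,0,0.2],7.0],[[0,0.9,0],[0,0,0],7.0],[[0,0.5,0],[0,0,0],7.0],[[0,0,0],[0,0,0],7.0],[[0,0,0],[0,0,0],7.0]]}}

```text
t: 3.57
ee_pos: [590.8, -155.4, 36.3]
tcp_rot: [[0.375, -0.001, -0.927], [0.927, -0.001, 0.375], [-0.002, -1.0, 0.0]]
force: [0.5, 0.2, -0.8]
opening: 70.3
```

```bash
python3 d.py 591.7 -154.8 36
```

```text
t 3.5667 p [ 590.8 -155.4   36.3] f [ 0.5  0.2 -0.8] open 70.3 az 68.0 q [-0.31  0.5   0.63  1.79 -0.35  0.96  1.65]
shift cm [ 0.09  0.03 -0.06] turn deg [-0.02 -0.   -0.09]
```

Well centred; close.

Call:
{"method": "apply_moves", "body": {"grip_force": 25, "targets": [[[0.1,0,-0.1],[0,0,0],3.0],[[0,0,0],[0,0,0],3.0],[[0,0,0],[0,0,0],3.0],[[0,0,0],[0,0,0],3.0],[[0,0,0],[0,0,0],3.0],[[0,0,0],[0,0,0],3.0]]}}

```text
t: 4.07
ee_pos: [593.1, -155.1, 37.5]
tcp_rot: [[0.375, 0.001, -0.927], [0.927, -0.002, 0.375], [-0.001, -1.0, -0.001]]
force: [-0.8, -1.2, 0.7]
opening: 37.6
```

```bash
python3 d.py 591.7 -154.8 110
```

```text
t 4.0667 p [ 593.1 -155.1   37.5] f [-0.8 -1.2  0.7] open 37.6 az 68.0 q [-0.31  0.5   0.63  1.79 -0.35  0.96  1.65]
shift cm [-0.03 -7.25  0.13] turn deg [ 0.08  0.   -0.06]
```

Call:
{"method": "apply_moves", "body": {"targets": [[[0,0,0],[0,0,0],2.5],[[0,0,0],[0,0,0],2.5],[[0,0,0],[0,0,0],2.5],[[0,0,0],[0,0,0],2.5]]}}

```text
t: 4.4
ee_pos: [593.0, -155.0, 37.5]
tcp_rot: [[0.375, 0.001, -0.927], [0.927, -0.001, 0.375], [-0.001, -1.0, -0.001]]
force: [1.0, 0.0, 0.4]
opening: 33.5
```

```bash
python3 d.py 591.7 -154.8 110
```

```text
t 4.4 p [ 593.  -155.    37.5] f [1.  0.  0.4] open 33.5 az 68.0 q [-0.31  0.5   0.63  1.79 -0.35  0.96  1.65]
shift cm [-0.04 -7.25  0.12] turn deg [ 0.07  0.   -0.06]
```

Call:
{"method": "apply_moves", "body": {"targets": [[[0,-1.0,0],[0,0,0],2.5],[[0,-2.0,0],[0,0,0],2.5],[[0,-2.5,0],[0,0,0],2.5],[[0,-2.5,0],[0,0,0],2.5],[[0,-1.0,0],[0,0,0],2.5],[[0,0,0],[0,0,0],2.5],[[0,0,0],[0,0,0],2.5]]}}

```text
t: 4.98
ee_pos: [591.6, -155.1, 132.5]
tcp_rot: [[0.376, -0.002, -0.927], [0.927, -0.001, 0.376], [-0.002, -1.0, 0.001]]
force: [-0.0, -0.2, -1.2]
opening: 33.7
```

```bash
python3 d.py 549 -15.4 125;python3 - <<'E'
from rig import eyes
from h import *
for n in("top","side"):
    f=eyes.grab_frame(n); cv2.imwrite(f"pics/{n}2.png",f["color"])
up(f,4,230,400,150,300,"pics/s_lift.png")
E
```

```text
t 4.9833 p [ 591.6 -155.1  132.5] f [-0.  -0.2 -1.2] open 33.7 az 67.9 q [-0.36  0.39  0.68  1.72 -0.27  1.13  1.59]
shift cm [11.34  0.74  9.19] turn deg [-0.06 -0.   -0.11]
```

View pics/s_lift.png

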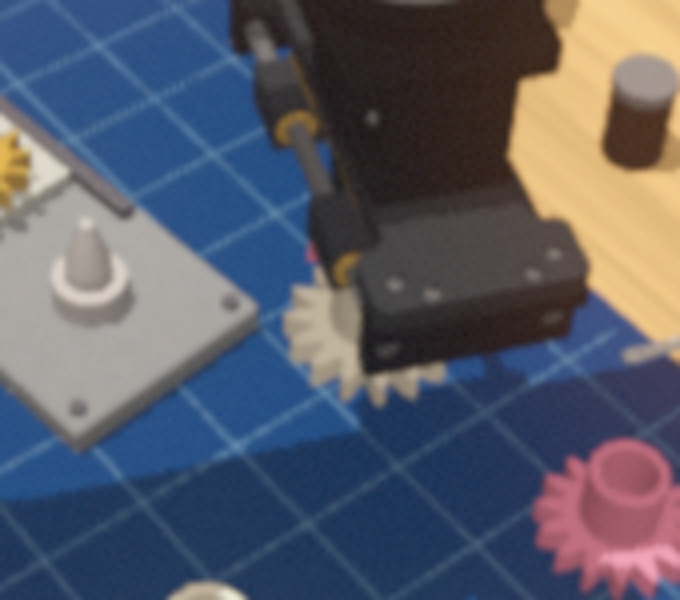

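View pics/top2.png

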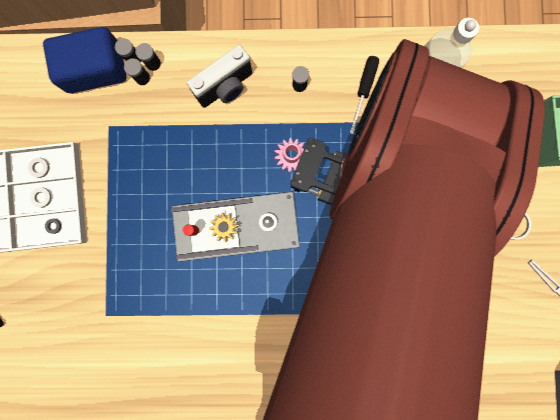

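Call:
{"method": "apply_moves", "body": {"targets": [[[1.5,0,1.3],[0,0,0],2.5],[[2.5,0,2.0],[0,0,0],2.5],[[2.5,0,2.0],[0,0,0],2.5],[[2.5,0,2.0],[0,0,0],2.5],[[1.5,0,1.2],[0,0,0],2.5],[[0,0,0],[0,0,0],2.5],[[0,0,0],[0,0,0],2.5]]}}

```text
t: 5.67
ee_pos: [544.5, -22.2, 121.4]
tcp_rot: [[0.379, -0.017, -0.925], [0.925, -0.006, 0.379], [-0.012, -1.0, 0.014]]
force: [1.0, -1.3, -1.1]
opening: 33.7
```

```bash
python3 d.py 550.2 -15.9 110
```

```text
t 5.6667 p [544.5 -22.2 121.4] f [ 1.  -1.3 -1.1] open 33.7 az 67.8 q [-0.61  0.26  0.65  1.88 -0.17  1.08  1.3 ]
shift cm [ 0.81  1.12 -0.3 ] turn deg [-0.79 -0.   -0.69]
```

Call:
{"method": "apply_moves", "body": {"targets": [[[0.8,0,-0.3],[-0.8,0,-0.7],2.5],[[0,0,0],[0,0,0],2.5],[[0,0,0],[0,0,0],2.5]]}}

```text
t: 5.92
ee_pos: [550.3, -17.3, 119.3]
tcp_rot: [[0.38, -0.0, -0.925], [0.925, -0.001, 0.38], [-0.001, -1.0, 0.0]]
force: [-0.5, 0.1, -1.1]
opening: 33.8
```

```bash
python3 d.py 550.2 -15.9 110;python3 - <<'E'
from rig import eyes
from h import *
for n in("top","side"):
    f=eyes.grab_frame(n); cv2.imwrite(f"pics/{n}3.png",f["color"])
up(f,5,165,325,120,240,"pics/s_over.png")
E
```

```text
t 5.9167 p [550.3 -17.3 119.3] f [-0.5  0.1 -1.1] open 33.8 az 67.7 q [-0.61  0.26  0.65  1.88 -0.18  1.06  1.29]
shift cm [0.12 0.93 0.06] turn deg [-0.   -0.   -0.06]
```

View pics/s_over.png

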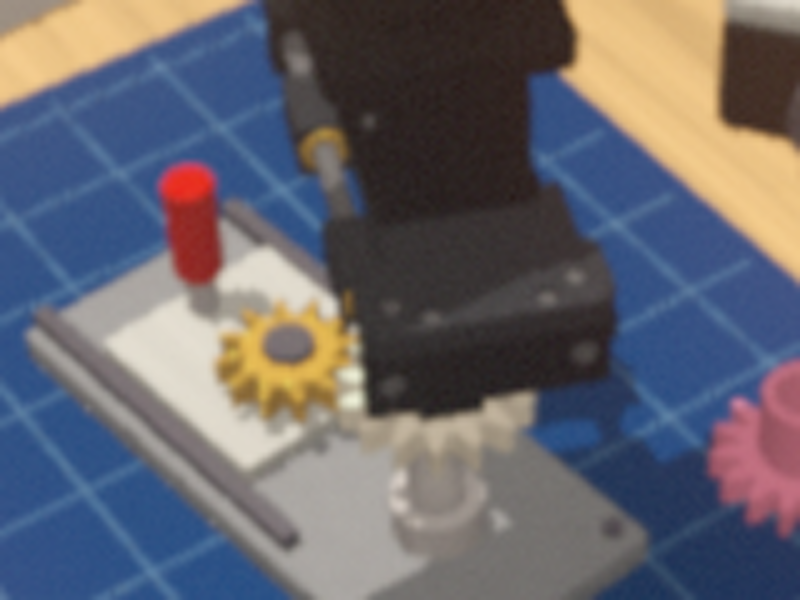

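View pics/top3.png

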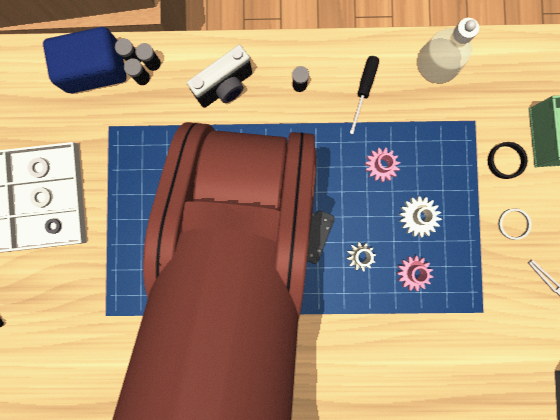

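Call:
{"method": "apply_moves", "body": {"targets": [[[0.1,0.5,0.1],[0,0,0],2.5],[[0,0.7,0],[0,0,0],2.5],[[0,0.7,0],[0,0,0],2.5],[[0,0.5,0],[0,0,0],2.5],[[0,0,0],[0,0,0],2.5]]}}

```text
t: 6.43
ee_pos: [550.0, -18.3, 92.9]
tcp_rot: [[0.384, -0.0, -0.924], [0.924, -0.002, 0.384], [-0.002, -1.0, -0.001]]
force: [0.0, -0.5, -0.8]
opening: 33.2
```

```bash
python3 d.py 550.2 -15.9 69.5
```

```text
t 6.4333 p [550.  -18.3  92.9] f [ 0.  -0.5 -0.8] open 33.2 az 67.4 q [-0.6   0.3   0.64  1.9  -0.21  1.01  1.31]
shift cm [0.24 2.34 0.07] turn deg [ 0.03  0.   -0.09]
```

Call:
{"method": "apply_moves", "body": {"targets": [[[0.3,0.3,0.1],[0,0,0],2.5],[[0,0.3,0],[0,0,0],2.5],[[0,0.2,0],[0,0,0],2.5],[[0,0,0],[0,0,0],2.5]]}}

```text
t: 6.77
ee_pos: [549.9, -14.9, 83.4]
tcp_rot: [[0.384, -0.001, -0.923], [0.923, -0.002, 0.384], [-0.002, -1.0, 0.0]]
force: [0.0, -0.2, -1.0]
opening: 33.7
```

```bash
python3 d.py 550.2 -15.9 69.5
```

```text
t 6.7667 p [549.9 -14.9  83.4] f [ 0.  -0.2 -1. ] open 33.7 az 67.4 q [-0.6   0.31  0.64  1.91 -0.22  0.99  1.31]
shift cm [-0.07  1.39 -0.07] turn deg [-0.02 -0.   -0.14]
```

Call:
{"method": "apply_moves", "body": {"targets": [[[-0.1,0.3,-0.1],[0,0,0],2.5],[[0,0.3,0],[0,0,0],2.5],[[0,0.2,0],[0,0,0],2.5],[[0,0,0],[0,0,0],2.5]]}}

```text
t: 7.1
ee_pos: [550.8, -14.9, 75.1]
tcp_rot: [[0.382, -0.001, -0.924], [0.924, -0.0, 0.382], [-0.001, -1.0, 0.0]]
force: [-0.1, 1.2, -1.7]
opening: 34.0
```

```bash
python3 d.py 550.2 -15.9 69.5
```

```text
t 7.1 p [550.8 -14.9  75.1] f [-0.1  1.2 -1.7] open 34.0 az 67.5 q [-0.59  0.32  0.63  1.92 -0.23  0.97  1.32]
shift cm [-0.12  0.56  0.01] turn deg [-0.03 -0.   -0.04]
```

Call:
{"method": "apply_moves", "body": {"targets": [[[0,0.2,0],[0,0,0],2.5],[[0,0.3,0],[0,0,0],2.5],[[0,0.2,0],[0,0,0],2.5],[[0,0,0],[0,0,0],2.5]]}}

```text
t: 7.43
ee_pos: [551.5, -14.9, 69.0]
tcp_rot: [[0.383, 0.001, -0.924], [0.924, 0.001, 0.383], [0.001, -1.0, -0.0]]
force: [-1.1, 1.5, -0.9]
opening: 33.8
```

```bash
python3 d.py 550.2 -15.9 69.5
```

```text
t 7.4333 p [551.5 -14.9  69. ] f [-1.1  1.5 -0.9] open 33.8 az 67.5 q [-0.59  0.33  0.63  1.92 -0.24  0.96  1.33]
shift cm [-0.14 -0.05  0.09] turn deg [ 0.02 -0.    0.04]
```

Call:
{"method": "apply_moves", "body": {"targets": [[[0,0.15,0],[0,0,0],2.5],[[0,0,0],[0,0,0],2.5],[[0,0,0],[0,0,0],4.6],[[0,0,0],[0,0,0],4.6],[[0,0,0],[0,0,0],4.6],[[0,0,0],[0,0,0],4.6]]}}

```text
t: 7.93
ee_pos: [552.2, -16.0, 68.4]
tcp_rot: [[0.383, 0.002, -0.924], [0.924, 0.0, 0.383], [0.001, -1.0, -0.002]]
force: [-0.2, 0.4, 0.0]
opening: 44.6
```

```bash
python3 d.py 550.2 -15.9 69.5;python3 - <<'E'
from rig import eyes
from h import *
f=eyes.grab_frame("side")
up(f,5,165,325,120,240,"pics/s_rel.png")
E
```

```text
t 7.9333 p [552.2 -16.   68.4] f [-0.2  0.4  0. ] open 44.6 az 67.5 q [-0.58  0.33  0.63  1.92 -0.24  0.96  1.33]
shift cm [-0.07 -0.11  0.19] turn deg [ 0.1  -0.    0.07]
```

View pics/s_rel.png

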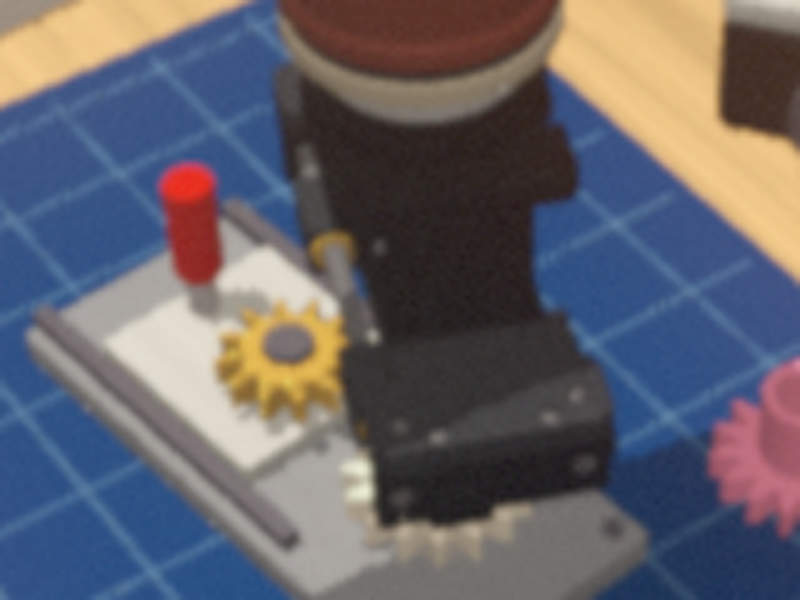

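Call:
{"method": "apply_moves", "body": {"targets": [[[0,-0.5,0],[0,0,0],4.6],[[0,-1.5,0],[0,0,0],4.6],[[0,-2.5,0],[0,0,0],4.6],[[0,-2.5,0],[0,0,0],4.6],[[0,-1.0,0],[0,0,0],4.6],[[0,0,0],[0,0,0],4.6]]}}

```text
t: 8.48
ee_pos: [551.0, -17.0, 151.3]
tcp_rot: [[0.385, -0.001, -0.923], [0.923, -0.002, 0.385], [-0.002, -1.0, 0.0]]
force: [0.0, 0.1, -1.2]
opening: 45.8
```

```bash
python3 d.py 534.2 122 150 96.2;python3 - <<'E'
from rig import eyes
from h import *
f=eyes.grab_frame("side")
up(f,5,165,325,120,240,"pics/s_seat.png")
E
```

```text
t 8.4833 p [551.  -17.  151.3] f [ 0.   0.1 -1.2] open 45.8 az 67.4 q [-0.63  0.23  0.66  1.85 -0.15  1.12  1.26]
shift cm [12.18  0.1   6.89] turn deg [ -0.04 -28.82  -0.11]
```

View pics/s_seat.png

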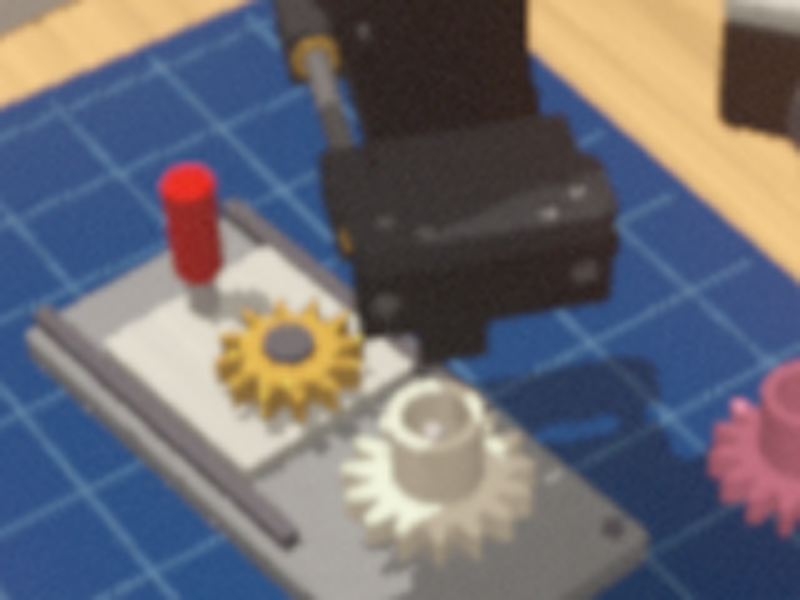

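Call:
{"method": "apply_moves", "body": {"targets": [[[2.5,0,1.5],[0,0,0],4.6],[[3.5,0,2.0],[0,0,0],4.6],[[3.5,0,2.0],[0,0,0],4.6],[[2.5,0,1.4],[0,0,0],4.6],[[0,0,0],[0,-6,0],4.6],[[0,0,0],[0,-6,0],4.6],[[0,0,0],[0,-6,0],4.6],[[0,0,0],[0,-6,0],4.6],[[0,0,0],[0,-4,0],4.6],[[0,0,0],[0,0,0],4.6]]}}

```text
t: 9.37
ee_pos: [526.3, 126.5, 136.8]
tcp_rot: [[-0.116, -0.014, -0.993], [0.993, -0.007, -0.116], [-0.006, -1.0, 0.015]]
force: [-0.3, -0.0, -0.5]
opening: 46.0
```

```bash
python3 d.py 534.2 122 81 96.2;python3 - <<'E'
from rig import eyes
from h import *
f=eyes.grab_frame("side"); print(proj(f,(549,-15.4,76)))
E
```

```text
t 9.3667 p [526.3 126.5 136.8] f [-0.3 -0.  -0.5] open 46.0 az 96.6 q [-0.77  0.22  0.51  1.87 -0.11  1.1   1.47]
shift cm [-0.51  5.57 -0.81] turn deg [-0.84  0.44 -0.33]
(np.float64(251.28795334923612), np.float64(202.493770214595))
```

Call:
{"method": "apply_moves", "body": {"targets": [[[-0.5,0,-0.8],[-0.8,0.4,-0.3],4.6],[[0,0,0],[0,0,0],4.6],[[0,0,0],[0,0,0],4.6]]}}

```text
t: 9.67
ee_pos: [534.8, 121.5, 134.7]
tcp_rot: [[-0.097, -0.002, -0.995], [0.995, -0.001, -0.097], [-0.001, -1.0, 0.002]]
force: [-0.6, 0.7, 0.6]
opening: 45.9
```

```bash
python3 d.py 534.2 122 83 96.2;python3 - <<'E'
from rig import eyes
from h import *
f=eyes.grab_frame("side")
up(f,5,165,325,120,240,"pics/s_knob.png")
E
```

```text
t 9.6667 p [534.8 121.5 134.7] f [-0.6  0.7  0.6] open 45.9 az 95.5 q [-0.76  0.22  0.52  1.86 -0.12  1.09  1.47]
shift cm [0.06 5.17 0.05] turn deg [-0.1  -0.66 -0.06]
```

View pics/s_knob.png

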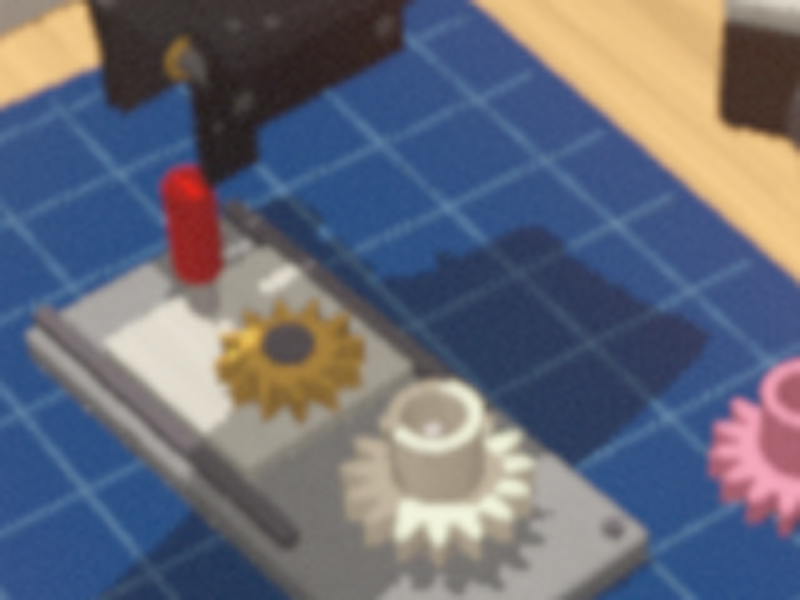

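Call:
{"method": "apply_moves", "body": {"targets": [[[0.1,1.0,0.1],[0,-0.6,0],4.6],[[0,1.5,0],[0,0,0],4.6],[[0,1.2,0],[0,0,0],4.6],[[0,0.8,0],[0,0,0],4.6],[[0,0,0],[0,0,0],4.6],[[0,0,0],[0,0,0],4.6]]}}

```text
t: 10.22
ee_pos: [533.5, 122.2, 86.0]
tcp_rot: [[-0.106, -0.001, -0.994], [0.994, -0.001, -0.106], [-0.001, -1.0, 0.001]]
force: [-0.2, 0.3, 0.8]
opening: 45.8
```

```bash
python3 d.py 534.2 122 83 96.2;python3 - <<'E'
from rig import eyes
from h import *
f=eyes.grab_frame("side")
up(f,5,165,325,120,240,"pics/s_knob2.png")
E
```

```text
t 10.2167 p [533.5 122.2  86. ] f [-0.2  0.3  0.8] open 45.8 az 96.1 q [-0.74  0.28  0.5   1.91 -0.16  0.99  1.51]
shift cm [-0.03  0.3  -0.06] turn deg [-0.05 -0.11 -0.05]
```

View pics/s_knob2.png

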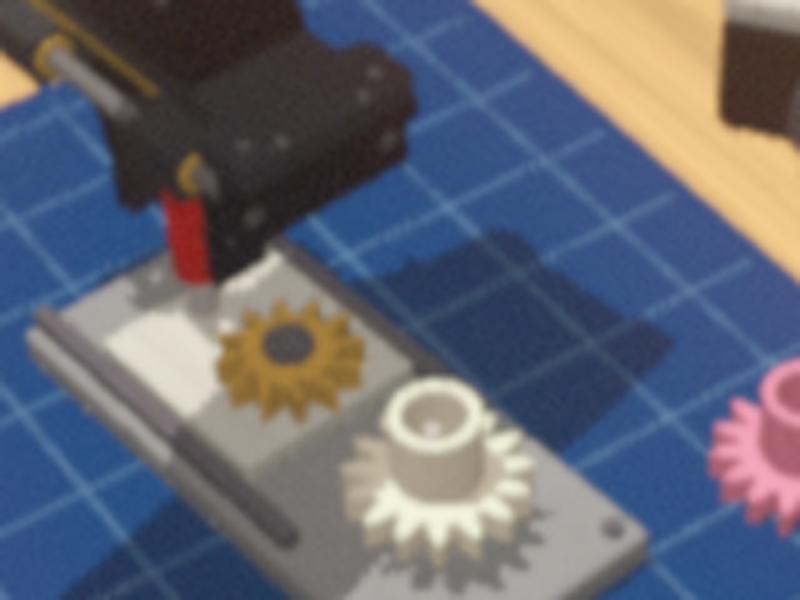

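Call:
{"method": "apply_moves", "body": {"grip_force": 15, "targets": [[[0,0,0],[0,0,0],1.5],[[0,0,0],[0,0,0],1.5],[[0,0,0],[0,0,0],1.5],[[0,0,0],[0,0,0],1.5],[[0,0,0],[0,0,0],1.5],[[0,0,0],[0,0,0],1.5]]}}

```text
t: 10.77
ee_pos: [534.7, 123.0, 88.2]
tcp_rot: [[-0.106, 0.002, -0.994], [0.994, 0.001, -0.106], [0.001, -1.0, -0.002]]
force: [0.2, 0.3, -5.3]
opening: 19.6
```

```bash
python3 d.py 537.2 94.2 86 96.2
```

```text
t 10.7667 p [534.7 123.   88.2] f [ 0.2  0.3 -5.3] open 19.6 az 96.1 q [-0.74  0.28  0.5   1.91 -0.16  0.99  1.51]
shift cm [-2.89  0.22  0.05] turn deg [ 0.13 -0.09  0.04]
```

Knob gripped (20 mm). Slide it in.

Call:
{"method": "apply_moves", "body": {"targets": [[[-0.4,0.1,0],[0,0,0],1.5],[[-0.4,0,0],[0,0,0],1.5],[[-0.4,0,0],[0,0,0],1.5],[[-0.4,0,0],[0,0,0],1.5],[[-0.4,0,0],[0,0,0],1.5],[[-0.4,0,0],[0,0,0],1.5]]}}

```text
t: 11.27
ee_pos: [537.0, 100.9, 88.1]
tcp_rot: [[-0.11, 0.002, -0.994], [0.994, 0.005, -0.11], [0.004, -1.0, -0.002]]
force: [-0.6, 2.4, -0.4]
opening: 19.7
```

```bash
python3 d.py 537.2 94.2 86 96.2
```

```text
t 11.2667 p [537.  100.9  88.1] f [-0.6  2.4 -0.4] open 19.7 az 96.3 q [-0.71  0.28  0.51  1.92 -0.17  0.99  1.56]
shift cm [-0.67  0.21  0.06] turn deg [0.14 0.12 0.25]
```

Call:
{"method": "apply_moves", "body": {"targets": [[[-0.3,0,0],[0,0,0],1.5],[[-0.3,0,0],[0,0,0],1.5],[[-0.3,0,0],[0,0,0],1.5],[[-0.3,0,0],[0,0,0],1.5]]}}

```text
t: 11.6
ee_pos: [537.6, 95.3, 88.2]
tcp_rot: [[-0.114, 0.001, -0.993], [0.993, 0.014, -0.114], [0.014, -1.0, -0.003]]
force: [-1.1, 12.7, -0.5]
opening: 19.6
```

```bash
python3 d.py 537.2 94.2 86 96.2
```

```text
t 11.6 p [537.6  95.3  88.2] f [-1.1 12.7 -0.5] open 19.6 az 96.5 q [-0.69  0.27  0.51  1.92 -0.18  0.99  1.59]
shift cm [-0.11  0.22  0.06] turn deg [0.14 0.34 0.79]
```

Call:
{"method": "apply_moves", "body": {"targets": [[[-0.4,0,0],[0,0,0],1.5],[[-0.5,0,0],[0,0,0],1.5],[[-0.5,0,0],[0,0,0],1.5]]}}

```text
t: 11.85
ee_pos: [537.8, 95.1, 88.0]
tcp_rot: [[-0.124, -0.001, -0.992], [0.992, 0.029, -0.124], [0.029, -1.0, -0.003]]
force: [-1.9, 17.9, 0.5]
opening: 19.8
```

```bash
python3 d.py 537.2 94.2 86 96.2;python3 - <<'E'
from rig import eyes
from h import *
f=eyes.grab_frame("side")
up(f,5,165,325,120,240,"pics/s_in.png")
E
```

```text
t 11.85 p [537.8  95.1  88. ] f [-1.9 17.9  0.5] open 19.8 az 97.2 q [-0.68  0.27  0.51  1.92 -0.19  0.99  1.62]
shift cm [-0.09  0.2   0.07] turn deg [0.14 0.95 1.67]
```

View pics/s_in.png

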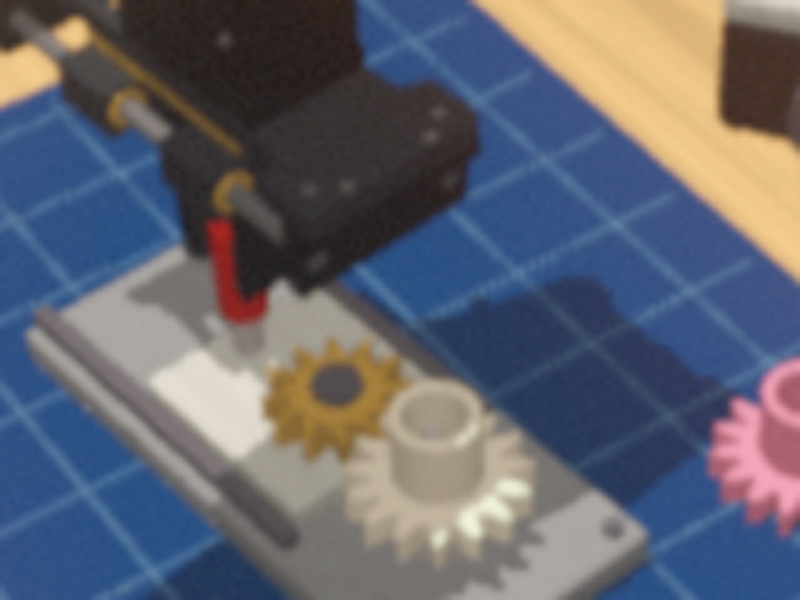

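Call:
{"method": "apply_moves", "body": {"targets": [[[0,0,0],[0,0,-1.0],1.5],[[0,0,0],[0,0,0],1.5],[[0,0,0],[0,0,0],4.0],[[0,0,0],[0,0,0],4.6],[[0,0,0],[0,0,0],4.6],[[0,0,0],[0,0,0],4.6]]}}

```text
t: 12.4
ee_pos: [538.2, 93.6, 87.9]
tcp_rot: [[-0.125, -0.002, -0.992], [0.991, 0.045, -0.125], [0.045, -0.999, -0.003]]
force: [0.3, 0.4, -0.1]
opening: 38.4
```

```bash
python3 d.py 537.2 94.2 150 96.2
```

```text
t 12.4 p [538.2  93.6  87.9] f [ 0.3  0.4 -0.1] open 38.4 az 97.2 q [-0.67  0.27  0.51  1.92 -0.21  0.99  1.64]
shift cm [ 0.35 -6.2   0.07] turn deg [0.16 0.96 2.57]
```

Call:
{"method": "apply_moves", "body": {"targets": [[[0,-0.1,0],[0,0,2.5],4.6],[[0,0,0],[0,0,0],4.6],[[0,-1.5,0],[0,0,0],4.6],[[0,-2.5,0],[0,0,0],4.6],[[0,-3.0,0],[0,0,0],4.6],[[0,-3.0,0],[0,0,0],4.6],[[0,-3,0],[0,0,0],4.6],[[0,0,0],[0,0,0],4.6]]}}

```text
t: 13.07
ee_pos: [536.1, 90.5, 222.1]
tcp_rot: [[-0.123, -0.003, -0.992], [0.992, 0.001, -0.123], [0.002, -1.0, 0.003]]
force: [1.1, -0.2, 0.8]
opening: 46.1
```

```bash
python3 d.py 537.2 94.2 150 96.2;python3 - <<'E'
from rig import eyes
from h import *
for n in("top","side"):
    f=eyes.grab_frame(n); cv2.imwrite(f"pics/{n}9.png",f["color"])
up(f,5,165,325,120,240,"pics/s_end.png")
# knob top, hub centre predicted
print(proj(f,(537.8,94.5,93)),proj(f,(549,-15.4,76)))
E
```

```text
t 13.0667 p [536.1  90.5 222.1] f [ 1.1 -0.2  0.8] open 46.1 az 97.1 q [-0.74  0.13  0.54  1.77 -0.07  1.26  1.51]
shift cm [ 0.34  7.21 -0.17] turn deg [-0.15  0.88  0.09]
(np.float64(211.6837426015913), np.float64(163.3542829463105)) (np.float64(251.28795334923612), np.float64(202.493770214595))
```

View pics/s_end.png

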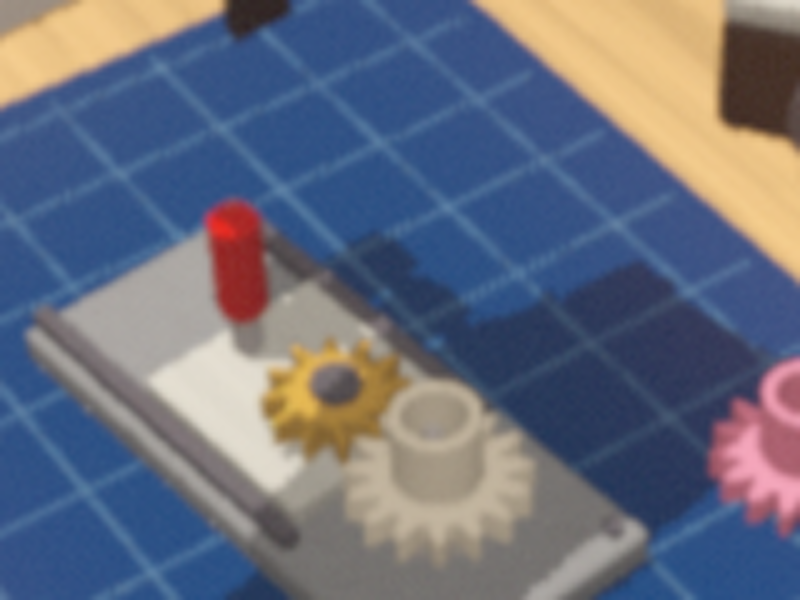

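```bash
python3 -c "
from rig import env
print(env.job_done())"
```

```text
the job is handed in; nothing more can be done
None
```

The 15-tooth white gear is on the tester's post, released, and the brass master is slid in until the teeth mesh. I handed the job in at about 13 s; it returned no verdict.

- **Gear choice:** I picked the white gear that measured 69 mm across the tips (the others measured 58 and 81 mm).
- **Seating:** After I let go, and before I touched the slide, the side view showed the gear level. Its hub centre was about 1 pixel (roughly 2 mm) from the expected place. I felt no clear contact force from the seat while lowering, so seating rests on the height of the gripper and the picture.
- **Slide:** I gripped the red knob and pushed until the carriage stopped against about 18 N of resistance. The knob position puts the slide at about 36 mm of its 37 mm travel, estimated from a knob-to-post distance good to about 2 mm. The side view showed the master's teeth meshed with the gear.
- **End state:** The gripper is open and about 220 mm above the table, touching nothing, and the knob stayed where it was left. No final check failed or disagreed.

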